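Fetch the doming ball from its curved rack

ROBOT

A 6-joint arm with a two-finger parallel gripper is mounted at the origin on the work surface. World frame = base frame: x ahead of the robot, y to its left, z up, the work surface at z = 0. Lengths are in m, angles in rad, forces in N, time in s.
With the tool pointing down it reaches from about 0.35 to 0.775 m from the base axis. Payload 5.5 kg.
Tool frame: the origin (TCP) lies midway between the tips of the shut fingers; the grasp point (between the pads) lies 19 mm behind it; z points along the fingers, y is the line along which they close (so a half turn about z gives the same grasp; the last joint's range is limited). The gripper opens to 85 mm and grips with 20 to 120 N. Pads are 22 mm wide; open, the fingers measure 114 mm over their backs; the gripper's body (76 mm by 85 mm) begins 54 mm behind the grasp point. The pads swing forward as they close: fully open they stand 13 mm farther back than shut.
Start: joints at [-1.409, 0.313, 0.046, 1.304, 0, 1.431], TCP at [0.171, -0.549, 0.231] pointing down, gripper open.
Joint ranges: [-2.76, 2.76], [-0.86, 1.69], [-1.03, 1.26], [-2.2, 2.34], [-1.47, 1.5], [-3.14, 3.14]. Speed limits (rad/s): [2.57, 2.57, 3.14, 3.14, 3.14, 3.14].

INTERFACE

Orientations are given as a unit quaternion [w, x, y, z].
In Python, from workcell import telemetry, imaging, env gives the robot as it stands. The module is installed in compiled form; this text tells all that it offers.
- The arm moves only by the tool step_arm, never from a script. Its argument "moves" is a list of rows, each a list of 3 entries, a list of its own where there are three numbers: the shift along the tool's x, y, z in mm, then the turn, a rotation vector about the tool's x, y, z in rad, then the finger opening in mm, from 0 to 85.4. A call has 1 to 8 rows; each row is the pose to reach, as a shift and turn from the pose commanded when the call began, along the tool's axes at that moment; what a row does not reach only later rows make up. A row lasts 1/12 s, in which the tool goes at most 41.7 mm and 7.16 degrees, less where a joint would pass 70% of its speed; a pose out of reach is approached as far as the arm can. A call with a gripper value outside its range is refused whole. The fingers move at their own pace and stop on an object; "grip_force" is the grip in N (left out, the last holds). Time passes only in rows, so rows that repeat a pose let the fingers close. It gives the time, the measured TCP pose, the force, the opening and the grip force at its end, in the units of the state.
- telemetry.get_state(): the state, without advancing time (a new reading comes with each control period).
- imaging.read_camera(name): name is "side" or "top"; returns the picture (420x560x3 uint8, red, green, blue); there is no depth.
- imaging.camera_params(name): a dict with "camera_matrix" (3x3 intrinsics, pixels), "pose" (4x4, takes a point from camera to world coordinates). Camera axes: x right, y up, looking along -z (the intrinsics and any distortion apply to the point x, -y, -z); pixel columns grow to the right and rows downward; lengths in m; the calibration is good to about 2 mm. A picture is of the moment at which its call begins. camera_params takes no time and is no camera call.
- env.hand_in(): hands the job in; it is judged then, once.
The state is a dict: "clock": time; "joint_pos": joint angles; "qvel": joint speeds; "tau": joint torques, N m; "tcp_pos": TCP position; "orientation": TCP orientation; "wrist_force": force on the tool from outside, world axes, zero at the start; "ft_torque": the same for the moment, N m; "finger_gap": finger opening in m; "grip_force": force on a finger pad.
Only numpy, scipy, OpenCV 4.12 (cv2) and the standard library are available. Lean on these libraries where they do the work, as an engineer would, in place of code of your own. Each camera call takes 0.05 s, during which the arm holds its last target. There are 200 camera calls.

TASK

Push the loose steel doming ball along the curved rack, under its rims, until it drops into the shallow seat in the open gap at the rack's end, then lift it out there, lower it into the largest round hollow of the forming bar and let go once it sits down. Do not drop the ball, and leave the brass collar, the tweezers and the file lying near the rack where they are.

Things in the scene. Friction and masses are not known exactly. Their poses are not given: they have to be found in the camera images.
- ball_center (a point): Centre of the plain grey steel ball, 48 mm in diameter, 0.35 to 0.55 kg, rolling freely. It starts somewhere in the straight part of the rack, its centre 36 mm above the table. It is the only loose ball.
- ball: The same ball; its origin is a point of its surface that turns as it rolls, so use ball_center for its position.
- rack: Fixed J-shaped aluminium channel, dark wooden floor. Origin on the table at the centre of the bend, z up. In mm: the centre line runs from the closed end (100, -130) straight to (100, 0), round a bend of radius 100 about the origin, anticlockwise from above through 100 degrees, to (-17, 98), then straight 62 mm along (-0.985, -0.174) as an open tongue. All 0 to 56 mm high.
- exit (a point): Where the ball's centre is when it lies in the exit seat, 34 mm above the table; axes as the rack's. The seat is a 20 mm round hole 36 mm along the tongue, at rack (-53, 92); the ball sinks 2 mm into it and stays. The tongue has no walls or rims: 46 mm wide, 12 high, with curbs 4 mm high at its sides; an end stop (20 wide, 44 high) stands 26 mm beyond the seat.
- hollow (a point): Centre of the mouth of the largest round hollow (30 mm in diameter, 12 mm deep) in the top face of the forming bar, 45 mm above the table; z up. The ball rests on the hollow's edge, its centre then 18.7 mm above this point.
- die: The forming bar with round hollows, fixed: dark steel, 44 (x) by 124 (y) by 45 mm high, origin under its centre. Three hollows in a row: 30 mm at y +36, 20 mm at y -6, 13 mm at y -38 mm. A second dark bar of the same size has straight grooves instead and is not to be used; the two may change places.
- bend (a point): Point of the channel floor's centre line where the straight part ends and the bend begins; 12 mm above the table; axes as the rack's. Channel 52 mm wide inside, 60 outside. Inward rims along its top (52 to 56 mm above the table) leave a slot 38 mm wide: closed fingertips reach in through it, but the ball cannot come out. Waxed, slippery; pushed askew the ball wedges on a wall.
- collar_mid (a point): Bystander, leave it alone (loose): brass collar, 36 mm across, 16 mm high, standing inside the rack's bend; its centre.
- tweezers_mid (a point): Bystander, leave it alone (loose): steel tweezers lying flat, 148 mm long, 8 mm high; their middle.
- file_mid (a point): Bystander, leave it alone (loose): flat file with a wooden handle, 235 mm long, lying; its middle.
Things that resemble listed ones, but are neither listed nor needed, are in the scene too. Leave any green or red look-alike of the ball alone.

How it is judged:
On the way, in this order (a step that is already met when the one before it is completed fails the run):
1. the ball lies in the seat of the exit gap (centre within 6 mm of it) (distance between ball_center and exit below 0.006 m), for 0.2 s.
2. the ball, still between the fingers, has been lowered into the largest hollow (centre within 8 mm sideways of the hollow's axis and at most 8 mm above where it will rest) (horizontal distance between ball_center and hollow below 0.008 m and z of ball_center in the frame of hollow below 0.0267 m and contact force between the fingers and ball above 0.3 N), for 0.1 s.
At the end, for the whole second after the job is handed in: The ball rests, still and released, in the largest hollow of the forming bar: its centre within 4 mm of the hollow's axis and no more than 3 mm higher than fully seated (horizontal distance between ball_center and hollow below 0.004 m and z of ball_center in the frame of hollow between 0.014 and 0.0217 m and linear speed of ball below 0.03 m/s); the robot touches nothing.
It fails at once if the ball falls off the rack or the bar to the table (height (world z) of ball_center below 0.028 m).
It fails at once if a bystander (collar, tweezers or file) is moved more than 25 mm (distance of any of collar_mid, tweezers_mid, file_mid from where it was at the start of the episode above 0.025 m).
It also fails if it takes over 72 s, if anything falls off the work surface, if the arm or the gripper's body presses on something with over 40 N, if the wrist force passes 120 N, or if a joint passes its speed limit or range.

## Working session

There is one attempt and no reset: what is moved stays moved. The work goes in short steps, Python scripts to look and compute and a tool call to move; the robot and the scene stay as the last step left them, time stands still between calls to the robot, and variables do not carry over. Pictures are saved under pics/ and viewed, at most 10 in all, crops included, and the job is handed in when it is done.

Besides the shell and the picture viewer there is one more tool, called after ">>>" as name(argument=value, ...) on one line, values as JSON. step_arm: Moves the arm, as the interface text tells. Its arguments: {"type":"object","properties":{"moves":{"type":"array"},"grip_force":{"type":"number"}},"required":["moves"]}

```bash
mkdir -p pics; python3 - <<'E'
from workcell import telemetry, imaging
import cv2,numpy as np
for n in("top","side"):
    im=imaging.read_camera(n); cv2.imwrite(f"pics/{n}0.png",im[:,:,::-1])
    p=imaging.camera_params(n); print(n,{k:(np.round(v,4).tolist() if hasattr(v,'shape') or isinstance(v,list) else v) for k,v in p.items()})
s=telemetry.get_state(); print(s)
E
```

```text
top {'camera_matrix': [[450.5745, 0.0, 277.3874], [0.0, 450.5745, 212.4423], [0.0, 0.0, 1.0]], 'pose': [[0.0054, 0.9877, -0.1561, 0.4138], [-0.9998, 0.0024, -0.0197, 0.0434], [-0.0191, 0.1562, 0.9875, 1.0559], [0.0, 0.0, 0.0, 1.0]]}
side {'camera_matrix': [[507.4487, 0.0, 279.7327], [0.0, 507.4487, 214.5918], [0.0, 0.0, 1.0]], 'pose': [[-0.7396, 0.4536, -0.4973, 0.02], [-0.6731, -0.5028, 0.5424, 0.6807], [-0.004, 0.7358, 0.6771, 0.8527], [0.0, 0.0, 0.0, 1.0]]}
{'clock': 0.1, 'joint_pos': array([-1.40857978e+00,  3.13912171e-01,  4.50975717e-02,  1.30361682e+00,
        2.63609869e-05,  1.43122605e+00]), 'qvel': array([ 0.00088837, -0.00038074,  0.00148102,  0.0010081 ,  0.00132258,
        0.00067581]), 'tau': array([ 2.47035598e-03, -4.81721592e+01,  2.99245656e+01,  1.26472407e-02,
       -5.13282157e-05,  2.64998967e-06]), 'tcp_pos': array([ 0.17084531, -0.54855215,  0.23050756]), 'orientation': array([-8.17641264e-04,  9.88636845e-01,  1.50321390e-01,  3.92267538e-06]), 'wrist_force': array([-0.29098472, -0.20324425, -0.06155314]), 'ft_torque': array([ 0.01353644, -0.01606575,  0.00973143]), 'grip_force': 0.0, 'finger_gap': 0.08545602949777718}
```

View pics/top0.png

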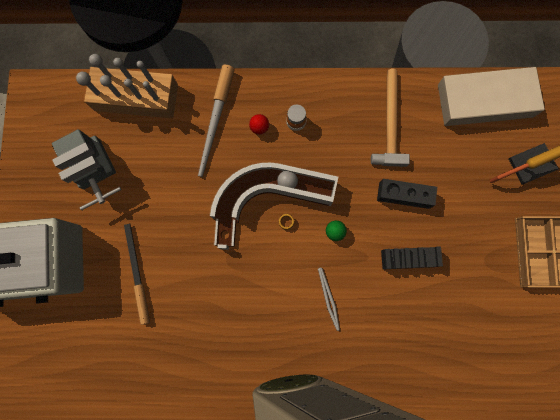

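View pics/side0.png

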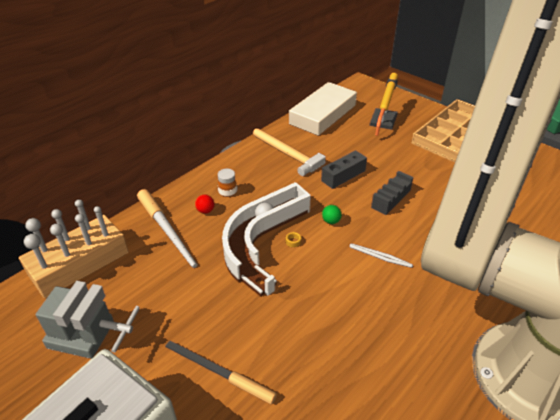

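Top view: the grey ball is in the rack at (288,179). The closed end is right at (335,190), and the tongue with its end stop is at lower left, (225,245). The round-hollow bar is at (407,193), its largest hollow at about (391,189); the grooved bar is at (412,259).
Possible mix-ups: red ball (259,124), green ball (336,230), grey punch heads (83,78) to (140,64), grey jar (297,117). The plain grey ball inside the rack fits the description, so I'll check it in one close crop.

```bash
cat > h.py <<'E'
import numpy as np,cv2
from workcell import telemetry, imaging
def ray(n,uv):
    p=imaging.camera_params(n);K=np.array(p["camera_matrix"]);T=np.array(p["pose"])
    uv=np.atleast_2d(np.float64(uv)); d=np.c_[uv,np.ones(len(uv))]@np.linalg.inv(K).T
    return T[:3,3],(d*[1,-1,-1])@T[:3,:3].T
def onplane(n,uv,z):
    o,d=ray(n,uv); return o+d*((z-o[2])/d[:,2])[:,None]
def proj(n,P):
    p=imaging.camera_params(n);K=np.array(p["camera_matrix"]);T=np.array(p["pose"])
    c=(np.atleast_2d(P)-T[:3,3])@T[:3,:3]*[1,-1,-1]; q=c@K.T; return q[:,:2]/q[:,2:]
def two(a,b):
    o1,d1=ray("top",a);o2,d2=ray("side",b);d1=d1[0]/np.linalg.norm(d1);d2=d2[0]/np.linalg.norm(d2)
    st=np.linalg.lstsq(np.c_[d1,-d2],o2-o1,rcond=None)[0]
    A,B=o1+d1*st[0],o2+d2*st[1]; return (A+B)/2,np.linalg.norm(A-B)
E
python3 - <<'E'
from h import *
t=cv2.imread("pics/top0.png");s=cv2.imread("pics/side0.png")
a=cv2.resize(t[150:260,200:350],None,fx=4,fy=4,interpolation=cv2.INTER_CUBIC)
b=cv2.resize(t[165:220,370:445],None,fx=2.6,fy=2.6,interpolation=cv2.INTER_CUBIC)
c=np.zeros((440,800,3),np.uint8);c[:,:600]=a;c[:b.shape[0],602:602+b.shape[1]]=b
cv2.imwrite("pics/crop.png",c)
# white rim mask
h=cv2.cvtColor(t,cv2.COLOR_BGR2HSV)
m=((h[...,1]<60)&(h[...,2]>150)).astype(np.uint8); m[:150]=0;m[260:]=0;m[:,:200]=0;m[:,350:]=0
n,l,st,ce=cv2.connectedComponentsWithStats(m);print(st)
P=onplane("top",np.argwhere(m)[:,::-1],0.056)
print(P[:,:2].min(0),P[:,:2].max(0))
print("ball",onplane("top",[288,179],.036),"hollow",onplane("top",[391,189],.045),two([288,179],[264,211]))
E
```

```text
[[     0      0    560    420 233825]
 [   200    150      6     23     43]
 [   210    163    128     54   1190]
 [   280    173      7      8     43]
 [   215    221      3     24     33]
 [   232    220      3     26     42]
 [   218    245      8      3     24]]
[ 0.49365753 -0.07157637] [0.71715905 0.24130909]
ball [[0.65356461 0.03952271 0.036     ]] hollow [[ 0.62831687 -0.19521785  0.045     ]] (array([0.65545503, 0.04057602, 0.03475324]), np.float64(0.0037630210154111802))
```

View pics/crop.png

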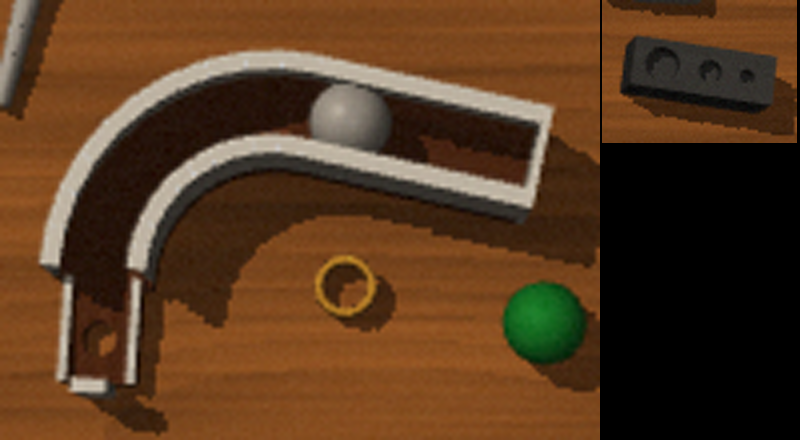

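The crop confirms the choice: the plain grey ball is inside the rack, at crop (350,116), i.e. px (287,179). The seat hole is at crop (100,340) and the largest hollow at crop (663,64), i.e. px (393,189). Next I fit the rack and bar poses from landmarks.

```bash
cat >> h.py <<'E'
def fit(L,W):  # 2D rigid, rack->world
    L=np.array(L);W=np.array(W);a=L-L.mean(0);b=W-W.mean(0)
    th=np.arctan2((a[:,0]*b[:,1]-a[:,1]*b[:,0]).sum(),(a*b).sum())
    R=np.array([[np.cos(th),-np.sin(th)],[np.sin(th),np.cos(th)]]);t=W.mean(0)-R@L.mean(0)
    return R,t,th,np.linalg.norm(L@R.T+t-W,axis=1)
def rel(x,y,z,yawdeg):
    """shift (mm) and turn for world TCP target with tool-y yaw"""
    from scipy.spatial.transform import Rotation as Ro
    s=telemetry.get_state();q=s["orientation"];R=Ro.from_quat([q[1],q[2],q[3],q[0]])
    d=R.inv().apply(np.array([x,y,z])-s["tcp_pos"])*1e3
    a=np.radians(yawdeg);Y=np.array([np.cos(a),np.sin(a),0]);Z=np.array([0,0,-1.]);X=np.cross(Y,Z)
    return d.round(1).tolist(),(R.inv()*Ro.from_matrix(np.c_[X,Y,Z])).as_rotvec().round(3).tolist()
E
python3 - <<'E'
from h import *
c=lambda u,v:[(u+.5)/4-.5+200,(v+.5)/4-.5+150]
LM=[((100,340),12,(-53,92)),((89,383),44,(-78.6,87.5)),((40,264),56,(-22.6,128)),((150,272),56,(-12.2,68.9)),((553,106),56,(130,-134)),((526,207),56,(70,-134))]
W=np.array([onplane("top",c(*a),z/1e3)[0,:2]*1e3 for a,z,_ in LM])
R,t,th,e=fit([l for *_,l in LM],W);print("rack",t.round(1),np.degrees(th).round(2),e.round(1))
b=onplane("top",c(350,116),.036)[0,:2]*1e3;print("ball world",b.round(1),"rack",((b-t)@R).round(1))
d=lambda u,v:[370+(u-602+.5)/2.6-.5,165+(v+.5)/2.6-.5]
H=np.array([onplane("top",d(*a),.045)[0,:2]*1e3 for a in((663,64),(711,70),(748,76))])
R2,t2,th2,e2=fit([(0,36),(0,-6),(0,-38)],H);print("die",t2.round(1),np.degrees(th2),e2.round(1),"hollow",(R2@[0,36]+t2).round(1))
np.savez("pose.npz",R=R,t=t)
# check in side view
s=cv2.imread("pics/side0.png")
for p,z in(((-53,92),12),((130,-134),56),((70,-134),56)): print(proj("side",[*((R@p+t)/1e3),z/1e3]).round(1))
print(proj("side",[*((R2@[0,36]+t2)/1e3),.045]).round(1))
x,y=(R@[100,-90]+t)/1e3; print("pre",x,y,rel(x,y,.16,90+np.degrees(th)))
E
```

```text
rack [557.6  85.8] -12.4 [0.5 1.3 1.3 2.1 0.7 2.5]
ball world [654.5  41.6] rack [104.1 -22.5]
die [ 622.7 -235.8] -8.153558812328345 [0.2 0.5 0.3] hollow [ 627.8 -200.2]
[[261.8 280.4]]
[[295.9 182.1]]
[[310.7 194.8]]
[[335.8 167.1]]
pre 0.6359081384984561 -0.023529169336560882 ([600.1, -363.0, 71.2], [-0.0, -0.002, -2.623])
```

>>> step_arm(moves=[[[600, -363, 71], [0, 0, -2.62], 0], [[600, -363, 71], [0, 0, -2.62], 0], [[600, -363, 71], [0, 0, -2.62], 0], [[600, -363, 71], [0, 0, -2.62], 0], [[600, -363, 71], [0, 0, -2.62], 0], [[600, -363, 71], [0, 0, -2.62], 0], [[600, -363, 71], [0, 0, -2.62], 0], [[600, -363, 71], [0, 0, -2.62], 0]], grip_force=40)

```text
clock: 0.77
tcp_pos: [0.3915, -0.2989, 0.1973]
orientation: [-0.0, 0.794, 0.608, -0.0]
wrist_force: [1.3, -0.5, -0.1]
finger_gap: 0.0001
grip_force: 0.0
```

```bash
cat > r.py <<'E'
import sys;from h import *
P=np.load("pose.npz");R,t=P["R"],P["t"]
# args: rack x,y (mm), z(mm), tool-y yaw in rack frame
x,y,z,w=map(float,sys.argv[1:5]);X=(R@[x,y]+t)/1e3
s=telemetry.get_state();print("now rack",((s["tcp_pos"][:2]*1e3-t)@R).round(1),s["tcp_pos"][2].round(4),s["clock"],"F",s["wrist_force"].round(1),"gap",s["finger_gap"])
print(rel(X[0],X[1],z/1e3,w+np.degrees(np.arctan2(R[1,0],R[0,0]))))
E
python3 r.py 100 -78 130 90
```

```text
now rack [ -79.5 -411.4] 0.1973 0.7667 F [ 1.3 -0.5 -0.1] gap 6.802880604814896e-05
([341.5, 163.8, 67.3], [-0.0, -0.0, -1.618])
```

>>> step_arm(moves=[[[341, 164, 67], [0, 0, -1.618], 0], [[341, 164, 67], [0, 0, -1.618], 0], [[341, 164, 67], [0, 0, -1.618], 0], [[341, 164, 67], [0, 0, -1.618], 0], [[341, 164, 67], [0, 0, -1.618], 0], [[341, 164, 67], [0, 0, -1.618], 0], [[341, 164, 67], [0, 0, -1.618], 0], [[341, 164, 67], [0, 0, -1.618], 0]])

```text
clock: 1.43
tcp_pos: [0.6073, -0.0515, 0.1388]
orientation: [-0.0, 0.405, 0.914, -0.0]
wrist_force: [1.2, -0.6, 0.3]
finger_gap: -0.0002
grip_force: 0.0
```

```bash
python3 r.py 100 -78 85 90
```

```text
now rack [  78.1 -123.5] 0.1388 1.4333 F [ 1.2 -0.6  0.3] gap -0.00017522079349746643
([8.4, 49.8, 53.8], [-0.0, -0.001, -0.617])
```

>>> step_arm(moves=[[[8, 50, 40], [0, 0, -0.617], 0], [[8, 50, 40], [0, 0, -0.617], 0], [[8, 50, 40], [0, 0, -0.617], 0], [[8, 50, 40], [0, 0, -0.617], 0], [[8, 50, 40], [0, 0, -0.617], 0], [[8, 50, 40], [0, 0, -0.617], 0], [[8, 50, 40], [0, 0, -0.617], 0], [[8, 50, 40], [0, 0, -0.617], 0]])

```text
clock: 2.1
tcp_pos: [0.6382, -0.0142, 0.0994]
orientation: [-0.0, 0.113, 0.994, -0.0]
wrist_force: [-0.6, -0.1, -0.5]
finger_gap: -0.0004
grip_force: 0.0
```

```bash
python3 - <<'E'
from h import *
t=imaging.read_camera("top")[:,:,::-1];s=imaging.read_camera("side")[:,:,::-1]
c=np.zeros((600,800,3),np.uint8)
a=cv2.resize(t[140:265,200:350],None,fx=2.6,fy=2.6);b=cv2.resize(s[100:300,210:345],None,fx=2.9,fy=2.9)
c[:a.shape[0],:a.shape[1]]=a;c[:b.shape[0],400:400+b.shape[1]]=b
cv2.imwrite("pics/p1.png",c)
st=telemetry.get_state();print(proj("side",st["tcp_pos"]),proj("top",st["tcp_pos"]))
E
python3 r.py 100 -74 25 90
```

```text
[[285.44123195 182.3932738 ]] [[312.91828396 179.12977574]]
now rack [100.4 -80.5] 0.0996 2.2 F [ 0.8 -0.   0.1] gap -7.050672034635827e-05
([0.5, 6.5, 74.6], [-0.0, 0.0, -0.008])
```

View pics/p1.png

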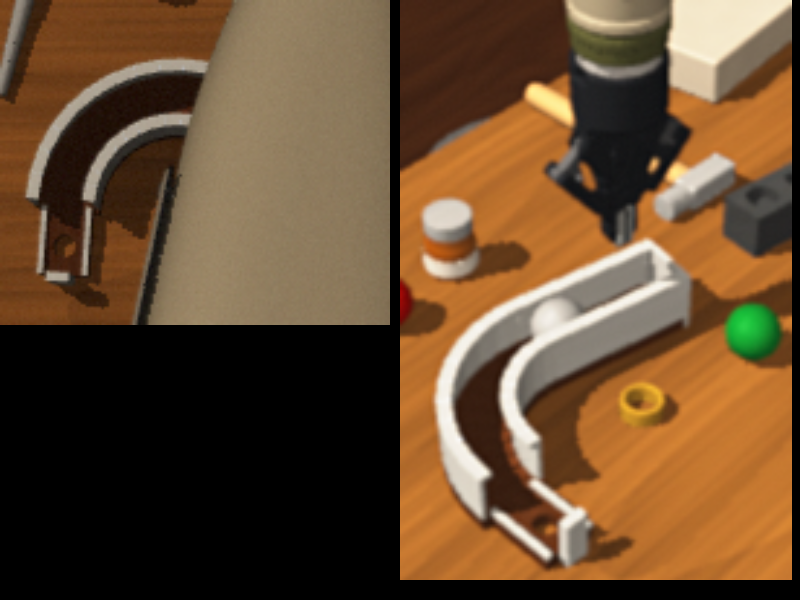

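Side view: the shut fingertips at crop (620,240) hang over the slot behind the ball at crop (555,320), and the way ahead is clear. Lowering in.

>>> step_arm(moves=[[[0, 4, 20], [0, 0, 0], 0], [[0, 5, 35], [0, 0, 0], 0], [[0, 5, 50], [0, 0, 0], 0], [[0, 5, 60], [0, 0, 0], 0], [[0, 5, 68], [0, 0, 0], 0], [[0, 5, 72], [0, 0, 0], 0], [[0, 5, 72], [0, 0, 0], 0], [[0, 5, 72], [0, 0, 0], 0]])

```text
clock: 2.87
tcp_pos: [0.6398, -0.0094, 0.028]
orientation: [0.0, 0.111, 0.994, -0.0]
wrist_force: [-0.2, -0.2, 0.2]
finger_gap: 0.0
grip_force: 0.0
```

```bash
python3 r.py 100 -50 28 90
```

```text
now rack [100.8 -75.3] 0.028 2.8667 F [-0.2 -0.2  0.2] gap 4.3459813028578684e-05
([1.0, 25.3, -0.0], [-0.0, 0.0, -0.007])
```

```bash
cat > path.py <<'E'
import sys,numpy as np
from h import telemetry
P=np.load("pose.npz");R,t=P["R"],P["t"];D=36.
def pt(s,o=0):
    r=100+o;L=np.radians(100)*100
    if s<0:return np.array([100+o*max(0,1+s/30),s])
    if s<L:return r*np.array([np.cos(s/100),np.sin(s/100)])
    a=np.radians(100);return r*np.array([np.cos(a),np.sin(a)])+(s-L)*np.array([-np.sin(a),np.cos(a)])
def pose(s,o=2):
    p=pt(s,o);d=pt(s+D)-p;return p,np.arctan2(d[1],d[0])
if __name__=="__main__":
    s0,ds,n=map(float,sys.argv[1:4]);p0,a0=pose(s0)
    Y=np.array([np.cos(a0),np.sin(a0)]);X=np.array([Y[1]*-1,Y[0]])  # tool x = y cross z(down)
    st=telemetry.get_state();q=(st["tcp_pos"][:2]*1e3-t)@R
    X=np.array([-Y[1],Y[0]])
    print("now",q.round(1),"expected",p0.round(1),"clock",st["clock"],"F rack",(st["wrist_force"][:2]@R).round(1),"z",st["tcp_pos"][2].round(4))
    for k in range(1,int(n)+1):
        p,a=pose(s0+ds*k);d=p-p0;print([[round(d@X,1),round(d@Y,1),0],[0,0,round(-(a-a0),3)],0])
E
python3 - <<'E'
import numpy as np
# check tool x = Y x Z with Z=(0,0,-1)
Y=np.array([0,1,0]);print(np.cross(Y,[0,0,-1]))
E
python3 path.py -75 3.5 8
```

```text
[-1  0  0]
now [100.8 -75.3] expected [100. -75.] clock 2.8667 F rack [-0.2 -0.2] z 0.028
[[np.float64(0.0), np.float64(3.5), 0], [0, 0, np.float64(-0.0)], 0]
[[np.float64(0.0), np.float64(7.0), 0], [0, 0, np.float64(-0.0)], 0]
[[np.float64(0.0), np.float64(10.5), 0], [0, 0, np.float64(-0.0)], 0]
[[np.float64(0.0), np.float64(14.0), 0], [0, 0, np.float64(-0.0)], 0]
[[np.float64(0.0), np.float64(17.5), 0], [0, 0, np.float64(-0.0)], 0]
[[np.float64(0.0), np.float64(21.0), 0], [0, 0, np.float64(-0.0)], 0]
[[np.float64(0.0), np.float64(24.5), 0], [0, 0, np.float64(-0.0)], 0]
[[np.float64(0.0), np.float64(28.0), 0], [0, 0, np.float64(-0.0)], 0]
```

>>> step_arm(moves=[[[0, 3, 0], [0, 0, 0], 0], [[0, 6, 0], [0, 0, 0], 0], [[0, 9, 0], [0, 0, 0], 0], [[0, 12, 0], [0, 0, 0], 0], [[0, 15, 0], [0, 0, 0], 0], [[0, 18, 0], [0, 0, 0], 0], [[0, 21, 0], [0, 0, 0], 0], [[0, 24, 0], [0, 0, 0], 0]])

```text
clock: 3.53
tcp_pos: [0.6452, 0.0141, 0.028]
orientation: [0.0, 0.111, 0.994, -0.0]
wrist_force: [-0.5, -2.0, 2.4]
finger_gap: 0.0002
grip_force: 1.3
```

```bash
cat > look.py <<'E'
import sys
from h import *
t=imaging.read_camera("top")[:,:,::-1];s=imaging.read_camera("side")[:,:,::-1]
c=np.zeros((600,800,3),np.uint8)
a=cv2.resize(t[140:265,200:350],None,fx=2.6,fy=2.6);b=cv2.resize(s[100:300,210:345],None,fx=2.9,fy=2.9)
c[:a.shape[0],:a.shape[1]]=a;c[:b.shape[0],400:400+b.shape[1]]=b
cv2.imwrite(f"pics/{sys.argv[1]}.png",c)
E
python3 look.py p2; python3 path.py -51 4.5 8
```

```text
now [100.7 -50.6] expected [100. -51.] clock 3.6333 F rack [0.6 0.1] z 0.0276
[[np.float64(0.0), np.float64(4.5), 0], [0, 0, np.float64(-0.0)], 0]
[[np.float64(0.0), np.float64(9.0), 0], [0, 0, np.float64(-0.0)], 0]
[[np.float64(0.0), np.float64(13.5), 0], [0, 0, np.float64(-0.0)], 0]
[[np.float64(0.0), np.float64(18.0), 0], [0, 0, np.float64(-0.001)], 0]
[[np.float64(-0.1), np.float64(22.5), 0], [0, 0, np.float64(-0.011)], 0]
[[np.float64(-0.4), np.float64(27.0), 0], [0, 0, np.float64(-0.031)], 0]
[[np.float64(-0.7), np.float64(31.5), 0], [0, 0, np.float64(-0.057)], 0]
[[np.float64(-1.0), np.float64(36.0), 0], [0, 0, np.float64(-0.089)], 0]
```

View pics/p2.png

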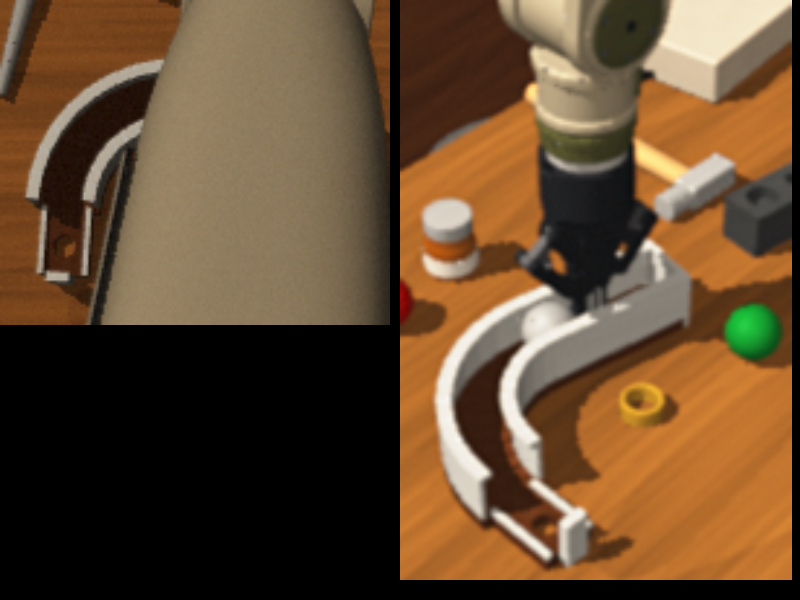

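Side view: the fingers sit behind the ball, now at crop (545,322), and have just touched it (about 2 N). Continuing the push.

>>> step_arm(moves=[[[0, 4.5, 0], [0, 0, 0], 0], [[0, 9, 0], [0, 0, 0], 0], [[0, 13.5, 0], [0, 0, 0], 0], [[0, 18, 0], [0, 0, 0], 0], [[0, 22.5, 0], [0, 0, -0.01], 0], [[-0.4, 27, 0], [0, 0, -0.03], 0], [[-0.7, 31.5, 0], [0, 0, -0.057], 0], [[-1, 36, 0], [0, 0, -0.089], 0]])

```text
clock: 4.3
tcp_pos: [0.654, 0.0495, 0.0277]
orientation: [0.0, 0.065, 0.998, -0.0]
wrist_force: [-0.2, -2.4, 2.5]
finger_gap: 0.0001
grip_force: 1.4
```

```bash
python3 path.py -15 4 8|sed 's/np.float64//g'
```

```text
now [102.  -14.8] expected [101. -15.] clock 4.3 F rack [ 0.3 -2.4] z 0.0277
[[(-0.6), (4.0), 0], [0, 0, (-0.033)], 0]
[[(-1.2), (7.9), 0], [0, 0, (-0.07)], 0]
[[(-1.9), (11.9), 0], [0, 0, (-0.112)], 0]
[[(-2.4), (15.9), 0], [0, 0, (-0.155)], 0]
[[(-2.7), (19.9), 0], [0, 0, (-0.195)], 0]
[[(-2.7), (24.0), 0], [0, 0, (-0.235)], 0]
[[(-2.6), (28.1), 0], [0, 0, (-0.275)], 0]
[[(-2.4), (32.2), 0], [0, 0, (-0.315)], 0]
```

>>> step_arm(moves=[[[-0.5, 4, 0], [0, 0, -0.033], 0], [[-1, 8, 0], [0, 0, -0.07], 0], [[-1.5, 12, 0], [0, 0, -0.112], 0], [[-2, 16, 0], [0, 0, -0.155], 0], [[-2, 20, 0], [0, 0, -0.195], 0], [[-2, 24, 0], [0, 0, -0.235], 0], [[-1.8, 28, 0], [0, 0, -0.275], 0], [[-1.5, 32.2, 0], [0, 0, -0.315], 0]])

```text
clock: 4.97
tcp_pos: [0.6601, 0.0811, 0.0277]
orientation: [0.0, -0.092, 0.996, -0.0]
wrist_force: [0.1, -2.8, 3.3]
finger_gap: -0.0001
grip_force: 1.3
```

```bash
python3 path.py 17 4 8|sed 's/np.float64//g'
```

```text
now [101.1  17.4] expected [100.5  17.3] clock 4.9667 F rack [ 0.7 -2.7] z 0.0277
[[(-0.9), (4.0), 0], [0, 0, (-0.04)], 0]
[[(-1.6), (8.0), 0], [0, 0, (-0.08)], 0]
[[(-2.1), (12.0), 0], [0, 0, (-0.12)], 0]
[[(-2.5), (16.1), 0], [0, 0, (-0.16)], 0]
[[(-2.7), (20.2), 0], [0, 0, (-0.2)], 0]
[[(-2.8), (24.3), 0], [0, 0, (-0.24)], 0]
[[(-2.7), (28.3), 0], [0, 0, (-0.28)], 0]
[[(-2.4), (32.4), 0], [0, 0, (-0.32)], 0]
```

>>> step_arm(moves=[[[-0.9, 4, 0], [0, 0, -0.04], 0], [[-1.6, 8, 0], [0, 0, -0.08], 0], [[-2.1, 12, 0], [0, 0, -0.12], 0], [[-2.5, 16.1, 0], [0, 0, -0.16], 0], [[-2.7, 20.2, 0], [0, 0, -0.2], 0], [[-2.7, 24.3, 0], [0, 0, -0.24], 0], [[-2.5, 28.3, 0], [0, 0, -0.28], 0], [[-2.2, 32.4, 0], [0, 0, -0.32], 0]])

```text
clock: 5.63
tcp_pos: [0.6567, 0.1133, 0.0279]
orientation: [0.001, -0.25, 0.968, -0.0]
wrist_force: [2.0, -2.5, 2.2]
finger_gap: -0.0
grip_force: 1.4
```

```bash
python3 path.py 49 4 8|sed 's/np.float64//g'
```

```text
now [90.9 48.1] expected [90. 48.] clock 5.6333 F rack [ 2.5 -2. ] z 0.0279
[[(-0.9), (4.0), 0], [0, 0, (-0.04)], 0]
[[(-1.6), (8.0), 0], [0, 0, (-0.08)], 0]
[[(-2.1), (12.0), 0], [0, 0, (-0.12)], 0]
[[(-2.5), (16.1), 0], [0, 0, (-0.16)], 0]
[[(-2.7), (20.2), 0], [0, 0, (-0.2)], 0]
[[(-2.8), (24.3), 0], [0, 0, (-0.24)], 0]
[[(-2.7), (28.3), 0], [0, 0, (-0.28)], 0]
[[(-2.4), (32.4), 0], [0, 0, (-0.32)], 0]
```

Tracking is good and the force is steady. Repeating this for s 49→81.

>>> step_arm(moves=[[[-0.9, 4, 0], [0, 0, -0.04], 0], [[-1.6, 8, 0], [0, 0, -0.08], 0], [[-2, 12, 0], [0, 0, -0.12], 0], [[-2.3, 16.1, 0], [0, 0, -0.16], 0], [[-2.5, 20.2, 0], [0, 0, -0.2], 0], [[-2.5, 24.3, 0], [0, 0, -0.24], 0], [[-2.2, 28.3, 0], [0, 0, -0.28], 0], [[-1.9, 32.4, 0], [0, 0, -0.32], 0]])

```text
clock: 6.3
tcp_pos: [0.6431, 0.1429, 0.0281]
orientation: [0.001, -0.401, 0.916, -0.0]
wrist_force: [1.5, -2.0, 2.5]
finger_gap: -0.0002
grip_force: 1.5
```

```bash
python3 path.py 81 4 8|sed 's/np.float64//g'; python3 look.py p3
```

```text
now [71.3 74. ] expected [70.3 73.9] clock 6.3 F rack [ 1.9 -1.7] z 0.0281
[[(-0.9), (4.0), 0], [0, 0, (-0.04)], 0]
[[(-1.6), (8.0), 0], [0, 0, (-0.08)], 0]
[[(-2.1), (12.0), 0], [0, 0, (-0.12)], 0]
[[(-2.5), (16.1), 0], [0, 0, (-0.16)], 0]
[[(-2.7), (20.2), 0], [0, 0, (-0.2)], 0]
[[(-2.8), (24.3), 0], [0, 0, (-0.24)], 0]
[[(-2.7), (28.3), 0], [0, 0, (-0.28)], 0]
[[(-2.4), (32.4), 0], [0, 0, (-0.32)], 0]
```

View pics/p3.png

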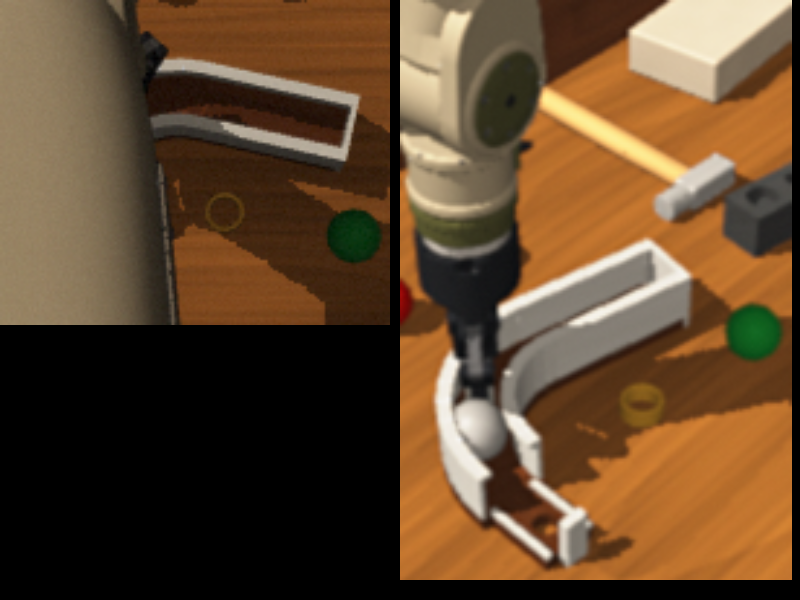

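Side view: the ball is at crop (480,430), directly ahead of the fingers and near the bend's end. I'll compute the actual lead.

```bash
python3 - <<'E'
from h import *
P=np.load("pose.npz");R,t=P["R"],P["t"]
for d in((480,430),):
    b=onplane("side",[210+(d[0]-400)/2.9,100+d[1]/2.9],.036)[0,:2]*1e3;q=(b-t)@R;print(q,np.hypot(*q),np.arctan2(q[1],q[0])*100)
E
python3 path.py 81 3.5 8|sed 's/np.float64//g'
```

```text
[37.74846184 95.17760495] 102.39005252514032 119.32151222092548
now [69.9 74.4] expected [70.3 73.9] clock 6.4 F rack [-0.2 -0.4] z 0.0275
[[(-0.8), (3.5), 0], [0, 0, (-0.035)], 0]
[[(-1.4), (7.0), 0], [0, 0, (-0.07)], 0]
[[(-1.9), (10.5), 0], [0, 0, (-0.105)], 0]
[[(-2.3), (14.1), 0], [0, 0, (-0.14)], 0]
[[(-2.6), (17.6), 0], [0, 0, (-0.175)], 0]
[[(-2.8), (21.2), 0], [0, 0, (-0.21)], 0]
[[(-2.8), (24.8), 0], [0, 0, (-0.245)], 0]
[[(-2.7), (28.3), 0], [0, 0, (-0.28)], 0]
```

>>> step_arm(moves=[[[-0.9, 4, 0], [0, 0, -0.04], 0], [[-1.6, 8, 0], [0, 0, -0.08], 0], [[-2.1, 12, 0], [0, 0, -0.12], 0], [[-2.5, 16.1, 0], [0, 0, -0.16], 0], [[-2.7, 20.2, 0], [0, 0, -0.2], 0], [[-2.8, 24.3, 0], [0, 0, -0.24], 0], [[-2.7, 28.3, 0], [0, 0, -0.28], 0], [[-2.4, 32.4, 0], [0, 0, -0.32], 0]])

```text
clock: 7.07
tcp_pos: [0.6212, 0.1664, 0.0281]
orientation: [0.001, -0.541, 0.841, -0.001]
wrist_force: [2.0, -2.8, 2.3]
finger_gap: 0.0001
grip_force: 1.6
```

```bash
python3 path.py 113 3 8|sed 's/np.float64//g'
```

```text
now [44.8 92.4] expected [43.5 92.3] clock 7.0667 F rack [ 2.6 -2.3] z 0.0281
[[(-0.7), (3.0), 0], [0, 0, (-0.03)], 0]
[[(-1.2), (6.0), 0], [0, 0, (-0.06)], 0]
[[(-1.7), (9.0), 0], [0, 0, (-0.09)], 0]
[[(-2.1), (12.0), 0], [0, 0, (-0.12)], 0]
[[(-2.4), (15.1), 0], [0, 0, (-0.15)], 0]
[[(-2.6), (18.1), 0], [0, 0, (-0.18)], 0]
[[(-2.8), (21.2), 0], [0, 0, (6.073)], 0]
[[(-2.8), (24.3), 0], [0, 0, (6.043)], 0]
```

>>> step_arm(moves=[[[-0.7, 3, 0], [0, 0, -0.03], 0], [[-1.2, 6, 0], [0, 0, -0.06], 0], [[-1.7, 9, 0], [0, 0, -0.09], 0], [[-2.1, 12, 0], [0, 0, -0.12], 0], [[-2.4, 15.1, 0], [0, 0, -0.15], 0], [[-2.6, 18.1, 0], [0, 0, -0.18], 0], [[-2.7, 21.2, 0], [0, 0, -0.21], 0], [[-2.6, 24.3, 0], [0, 0, -0.24], 0]])

```text
clock: 7.73
tcp_pos: [0.6002, 0.1791, 0.0281]
orientation: [0.001, -0.637, 0.771, -0.001]
wrist_force: [2.5, -0.3, 2.9]
finger_gap: 0.0004
grip_force: 1.4
```

```bash
python3 path.py 137 2.5 8|sed 's/np.float64//g'
```

```text
now [ 21.7 100.3] expected [ 20.3 100. ] clock 7.7333 F rack [2.5 0.2] z 0.0281
[[(-0.6), (2.5), 0], [0, 0, (-0.025)], 0]
[[(-1.1), (5.0), 0], [0, 0, (-0.048)], 0]
[[(-1.5), (7.5), 0], [0, 0, (-0.07)], 0]
[[(-1.9), (10.0), 0], [0, 0, (-0.09)], 0]
[[(-2.2), (12.6), 0], [0, 0, (-0.108)], 0]
[[(-2.4), (15.1), 0], [0, 0, (-0.125)], 0]
[[(-2.6), (17.6), 0], [0, 0, (-0.14)], 0]
[[(-2.7), (20.2), 0], [0, 0, (-0.153)], 0]
```

>>> step_arm(moves=[[[-0.6, 2.5, 0], [0, 0, -0.025], 0], [[-1, 5, 0], [0, 0, -0.05], 0], [[-1.3, 7.5, 0], [0, 0, -0.07], 0], [[-1.6, 10, 0], [0, 0, -0.09], 0], [[-1.8, 12.6, 0], [0, 0, -0.11], 0], [[-2, 15.1, 0], [0, 0, -0.125], 0], [[-2, 17.6, 0], [0, 0, -0.14], 0], [[-2, 20.2, 0], [0, 0, -0.153], 0]])

```text
clock: 8.4
tcp_pos: [0.5791, 0.1845, 0.0275]
orientation: [-0.0, -0.695, 0.719, 0.0]
wrist_force: [2.5, -0.1, 2.4]
finger_gap: 0.0002
grip_force: 1.2
```

```bash
python3 path.py 157 2 8|sed 's/np.float64//g'; python3 look.py p4
```

```text
now [-1.00e-01  1.01e+02] expected [1.00e-01 1.02e+02] clock 8.4 F rack [2.5 0.4] z 0.0275
[[(-0.4), (2.0), 0], [0, 0, (-0.009)], 0]
[[(-0.7), (4.0), 0], [0, 0, (-0.017)], 0]
[[(-1.0), (6.0), 0], [0, 0, (-0.024)], 0]
[[(-1.2), (8.1), 0], [0, 0, (-0.03)], 0]
[[(-1.4), (10.1), 0], [0, 0, (-0.035)], 0]
[[(-1.6), (12.1), 0], [0, 0, (-0.039)], 0]
[[(-1.7), (14.2), 0], [0, 0, (-0.042)], 0]
[[(-1.7), (16.2), 0], [0, 0, (-0.043)], 0]
```

View pics/p4.png

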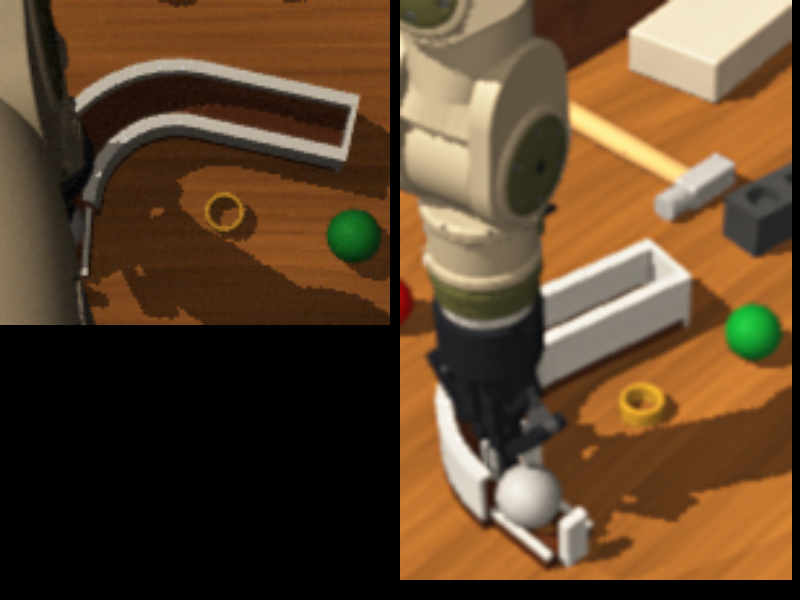

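Side view: the ball is on the open tongue at crop (529,497), still short of the seat and centred between the curbs. I'll push slowly for the last part, then measure by circle.

```bash
cat > ball.py <<'E'
from h import *
P=np.load("pose.npz");R,t=P["R"],P["t"]
s=imaging.read_camera("side")[:,:,::-1].copy();a=cv2.resize(s[235:315,215:295],None,fx=4,fy=4,interpolation=cv2.INTER_CUBIC)
c=cv2.HoughCircles(cv2.GaussianBlur(cv2.cvtColor(a,cv2.COLOR_BGR2GRAY),(7,7),0),cv2.HOUGH_GRADIENT,1,100,param1=80,param2=12,minRadius=38,maxRadius=56)
print("seat px",proj("side",[*((R@[-53,92]+t)/1e3),.034]).round(1))
if c is not None:
    for u,v,r in c[0][:2]:
        p=[(u+.5)/4-.5+215,(v+.5)/4-.5+235];b=onplane("side",p,.036)[0,:2]*1e3;q=(b-t)@R
        u_=np.array([-.985,-.174]);e=np.array([-53,92])-q;print(np.round(p,1),r/4,"rack",q.round(1),"to seat along",(e@u_).round(1))
E
python3 ball.py
```

```text
seat px [[261.6 273.6]]
[253.8 270.8] 10.725 rack [-38.1 101.9] to seat along 16.4
[277.5 288.8] 11.575 rack [-107.2   88.9] to seat along -53.9
```

>>> step_arm(moves=[[[-0.2, 2, 0], [0, 0, -0.01], 0], [[-0.4, 4, 0], [0, 0, -0.017], 0], [[-0.6, 6, 0], [0, 0, -0.024], 0], [[-0.8, 8, 0], [0, 0, -0.03], 0], [[-0.9, 10, 0], [0, 0, -0.035], 0], [[-0.9, 10, 0], [0, 0, -0.035], 0]])

```text
clock: 9.05
tcp_pos: [0.5687, 0.1857, 0.0274]
orientation: [-0.0, -0.707, 0.707, 0.0]
wrist_force: [-0.1, 0.0, 0.0]
finger_gap: 0.0002
grip_force: 0.0
```

```bash
python3 ball.py;python3 path.py 167 2 5|sed 's/np.float64//g'
```

```text
seat px [[261.6 273.6]]
[259.5 273.8] 11.575 rack [-52.2  96.6] to seat along 1.6
[240. 244.] 11.0 rack [45.8 83.8] to seat along 95.9
now [-10.2 100. ] expected [-10.1 101.5] clock 9.1 F rack [0.5 1.6] z 0.0275
[[(-0.2), (2.0), 0], [0, 0, (-0.004)], 0]
[[(-0.4), (4.1), 0], [0, 0, (-0.006)], 0]
[[(-0.6), (6.1), 0], [0, 0, (-0.008)], 0]
[[(-0.7), (8.1), 0], [0, 0, (-0.008)], 0]
[[(-0.8), (10.1), 0], [0, 0, (-0.008)], 0]
```

The contact force is gone and the ball ran ahead to within about 2 mm of the seat, so it has probably dropped in. Backing off and rising.

>>> step_arm(moves=[[[0, -2, 0], [0, 0, 0], 0], [[0, -3, -10], [0, 0, 0], 0], [[0, -3, -40], [0, 0, 0], 0], [[0, -3, -70], [0, 0, 0], 0], [[0, -3, -100], [0, 0, 0], 0], [[0, -3, -110], [0, 0, 0], 0], [[0, -3, -110], [0, 0, 0], 0], [[0, -3, -110], [0, 0, 0], 0]])

```text
clock: 9.77
tcp_pos: [0.573, 0.1857, 0.1382]
orientation: [0.001, -0.707, 0.708, -0.001]
wrist_force: [-0.5, 0.5, -0.5]
finger_gap: -0.0001
grip_force: 0.0
```

```bash
python3 ball.py; python3 r.py -53 92 120 100; python3 look.py p5
```

```text
seat px [[261.6 273.6]]
[259.2 274. ] 11.575 rack [-52.4  97.4] to seat along 1.5
[244.5 250.2] 11.025 rack [23.8 85.9] to seat along 74.5
now rack [ -7.3 100.5] 0.1368 9.8167 F [-1.   0.  -0.3] gap 6.800851009307821e-05
([-1.4, 46.5, 16.9], [0.0, -0.001, 1.611])
```

View pics/p5.png

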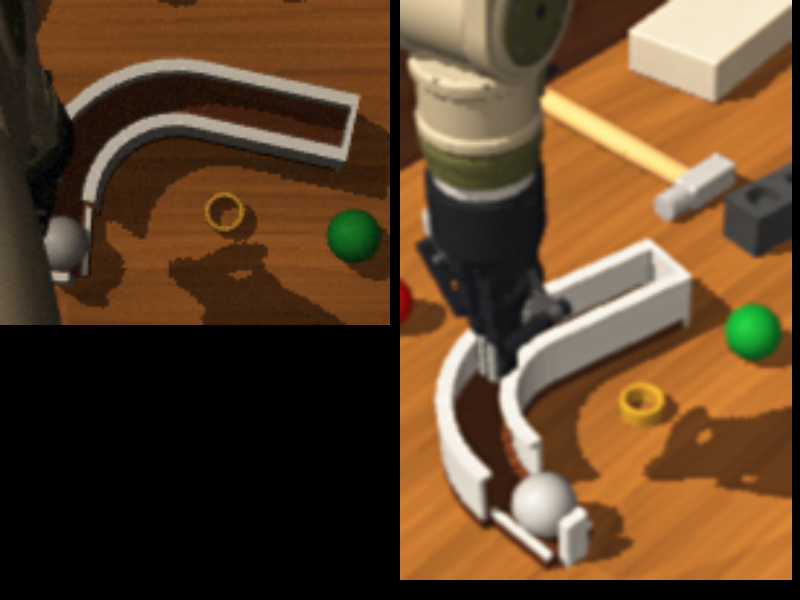

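The ball sits still at the tongue's seat: top crop (64,243), side crop (544,504). Triangulating it for the grasp.

```bash
python3 - <<'E'
from h import *
P=np.load("pose.npz");R,t=P["R"],P["t"]
a=[200+64.5/2.6-.5,140+243.5/2.6-.5];b=[259.4,273.9]
p,e=two(a,b);print("two",p,e,"top z34",onplane("top",a,.034),"side z34",onplane("side",b,.034),"seat fit",(R@[-53,92]+t))
E
python3 r.py -53 93 100 100
```

```text
two [0.52946725 0.18675305 0.02917084] 0.004373374169852975 top z34 [[0.52711874 0.1848068  0.034     ]] side z34 [[0.5284679  0.19065125 0.034     ]] seat fit [525.56495649 187.08275384]
now rack [ -8.  100.2] 0.1357 9.9167 F [-0.1  0.1 -0.1] gap -0.00018999881703391373
([-2.6, 45.4, 35.8], [0.002, -0.003, 1.611])
```

>>> step_arm(moves=[[[-2, 44, 0], [0, 0, 1.61], 85], [[-2, 44, 0], [0, 0, 1.61], 85], [[-2, 44, 0], [0, 0, 1.61], 85], [[-2, 44, 0], [0, 0, 1.61], 85], [[-2, 44, 0], [0, 0, 1.61], 85], [[-2, 44, 0], [0, 0, 1.61], 85], [[-2, 44, 0], [0, 0, 1.61], 85], [[-2, 44, 0], [0, 0, 1.61], 85]])

```text
clock: 10.58
tcp_pos: [0.5273, 0.1875, 0.1357]
orientation: [-0.002, -0.278, 0.961, 0.0]
wrist_force: [0.3, 0.0, -0.0]
finger_gap: 0.085
grip_force: 0.0
```

```bash
python3 -c "
from h import *
print(rel(.527,.187,.12,87.6))"
```

```text
([0.5, -0.3, 15.7], [0.0, -0.003, 0.605])
```

>>> step_arm(moves=[[[0, 0, 0], [0, 0, 0.6], 85], [[0, 0, 0], [0, 0, 0.6], 85], [[0, 0, 0], [0, 0, 0.6], 85], [[0, 0, 10], [0, 0, 0.6], 85], [[0, 0, 30], [0, 0, 0.6], 85], [[0, 0, 50], [0, 0, 0.6], 85], [[0, 0, 60], [0, 0, 0.6], 85], [[0, 0, 60], [0, 0, 0.6], 85]])

```text
clock: 11.25
tcp_pos: [0.5255, 0.1871, 0.0738]
orientation: [-0.004, 0.015, 1.0, -0.001]
wrist_force: [-0.7, 0.3, -0.2]
finger_gap: 0.0849
grip_force: 0.0
```

```bash
python3 look.py p6; python3 -c "
from h import *
print(rel(.527,.187,.012,87.6))"
```

```text
([0.6, -0.6, 64.8], [-0.001, -0.002, 0.011])
```

View pics/p6.png

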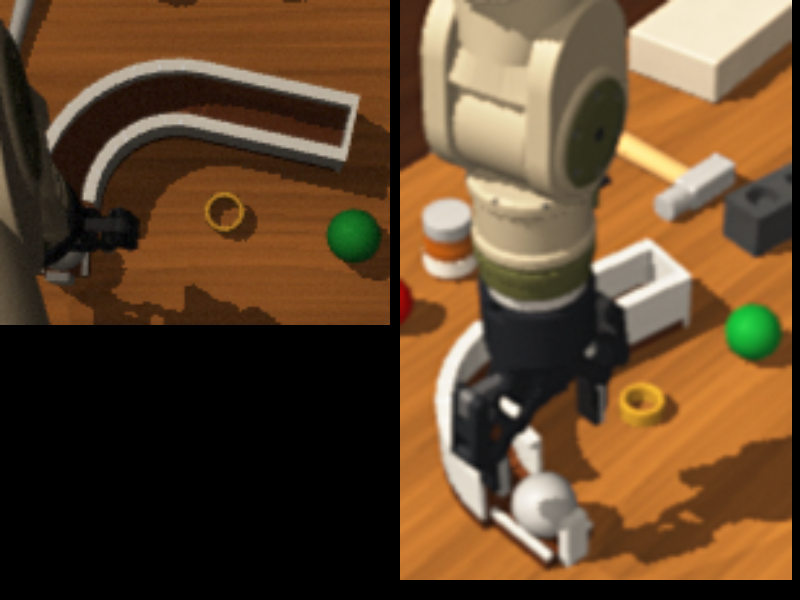

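Side view: the open fingers at crop (490,480) and (595,415) straddle the ball at (544,504) across the tongue, clear of the channel wall and the stop. Lowering.

>>> step_arm(moves=[[[0, 0, 15], [0, 0, 0.01], 85], [[0, 0, 30], [0, 0, 0.01], 85], [[0, 0, 42], [0, 0, 0.01], 85], [[0, 0, 52], [0, 0, 0.01], 85], [[0, 0, 58], [0, 0, 0.01], 85], [[0, 0, 61], [0, 0, 0.01], 85], [[0, 0, 61], [0, 0, 0.01], 70], [[0, 0, 61], [0, 0, 0.01], 60]], grip_force=40)

```text
clock: 12.02
tcp_pos: [0.5289, 0.1879, 0.0171]
orientation: [0.0, 0.02, 1.0, 0.0]
wrist_force: [-0.2, 0.7, -0.4]
finger_gap: 0.0632
grip_force: 0.0
```

>>> step_arm(moves=[[[0, 0, 0], [0, 0, 0], 54], [[0, 0, 0], [0, 0, 0], 50], [[0, 0, 0], [0, 0, 0], 44], [[0, 0, 0], [0, 0, 0], 40], [[0, 0, 0], [0, 0, 0], 40], [[0, 0, 0], [0, 0, 0], 40]])

```text
clock: 12.52
tcp_pos: [0.5293, 0.1886, 0.0176]
orientation: [0.001, 0.02, 1.0, 0.001]
wrist_force: [-0.2, 2.9, 5.5]
finger_gap: 0.0458
grip_force: 40.4
```

The gap is 45.8 mm, under 48, and the tool is 5 mm higher than planned, so the pads grip above the equator. Reopening and going 6 mm lower.

>>> step_arm(moves=[[[0, 0, 0], [0, 0, 0], 60], [[0, 0, 0], [0, 0, 0], 60], [[0, 0, 3], [0, 0, 0], 60], [[0, 0, 6], [0, 0, 0], 60], [[0, 0, 6], [0, 0, 0], 60], [[0, 0, 6], [0, 0, 0], 50], [[0, 0, 6], [0, 0, 0], 46], [[0, 0, 6], [0, 0, 0], 40]])

```text
clock: 13.18
tcp_pos: [0.5285, 0.1884, 0.0106]
orientation: [-0.0, 0.02, 1.0, 0.001]
wrist_force: [0.3, 4.3, 0.9]
finger_gap: 0.0462
grip_force: 40.9
```

>>> step_arm(moves=[[[0, 0, 0], [0, 0, 0], 40], [[0, 0, 0], [0, 0, 0], 40], [[0, 0, 0], [0, 0, 0], 40]])

```text
clock: 13.43
tcp_pos: [0.5285, 0.1883, 0.0106]
orientation: [0.0, 0.02, 1.0, 0.0]
wrist_force: [-0.9, 5.9, 0.0]
finger_gap: 0.0463
grip_force: 41.3
```

The gap is about 46 mm again with no vertical force, so that is just the reading's offset. The pads are now centred on the ball. Lifting straight up.

>>> step_arm(moves=[[[0, 0, 0], [0, 0, 0], 40], [[0, 0, -2], [0, 0, 0], 40], [[0, 0, -6], [0, 0, 0], 40], [[0, 0, -15], [0, 0, 0], 40], [[0, 0, -30], [0, 0, 0], 40], [[0, 0, -50], [0, 0, 0], 40], [[0, 0, -70], [0, 0, 0], 40], [[0, 0, -85], [0, 0, 0], 40]], grip_force=60)

```text
clock: 14.1
tcp_pos: [0.5286, 0.1869, 0.0972]
orientation: [0.0, 0.021, 1.0, -0.001]
wrist_force: [0.8, -0.2, -4.0]
finger_gap: 0.0455
grip_force: 61.9
```

>>> step_arm(moves=[[[0, 0, -20], [0, 0, 0], 40], [[0, 0, -30], [0, 0, 0], 40], [[0, 0, -30], [0, 0, 0], 40], [[0, 0, -30], [0, 0, 0], 40]])

```text
clock: 14.43
tcp_pos: [0.5288, 0.1874, 0.1257]
orientation: [0.0, 0.021, 1.0, -0.0]
wrist_force: [-0.7, 0.1, -4.0]
finger_gap: 0.0458
grip_force: 62.0
```

```bash
python3 - <<'E'
from h import *
s=telemetry.get_state();print(s["tcp_pos"],s["finger_gap"],s["wrist_force"],s["grip_force"])
# hollow refine: dark-circle in side and top first pics
im=cv2.imread("pics/side0.png");c=cv2.resize(im[145:195,315:375],None,fx=6,fy=6,interpolation=cv2.INTER_CUBIC)
tt=cv2.imread("pics/top0.png");d=cv2.resize(tt[170:215,370:445],None,fx=6,fy=6,interpolation=cv2.INTER_CUBIC)
o=np.zeros((580,460,3),np.uint8);o[:300,:360]=c;o[305:575,:450]=d;cv2.imwrite("pics/die.png",o)
E
```

```text
[0.52875906 0.1874146  0.12573102] 0.045782788595710826 [-0.67410204  0.12406935 -4.03014977] 61.98694109916687
```

View pics/die.png

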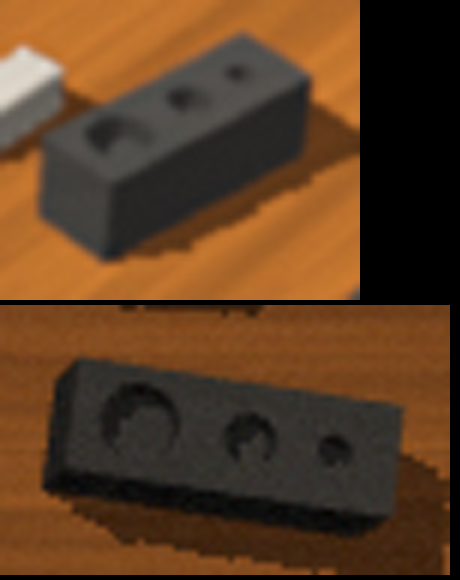

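The ball is held: −4 N on the wrist, about 0.41 kg. The largest hollow's mouth is centred at side crop (120,136), px (334.6,167.2), and at top crop (140,116), px (392.9,188.9).

```bash
python3 - <<'E'
from h import *
T=[(140,116),(250,133),(336,145)];S=[(120,136),(188,98),(238,73)]
tp=[[370+(u+.5)/6-.5,170+(v+.5)/6-.5] for u,v in T];sp=[[315+(u+.5)/6-.5,145+(v+.5)/6-.5] for u,v in S]
for n,p in(("top",tp),("side",sp)):
    H=onplane(n,p,.045)[:,:2]*1e3;R2,t2,th,e=fit([(0,36),(0,-6),(0,-38)],H);print(n,H[0].round(1),"fit",(R2@[0,36]+t2).round(1),np.degrees(th).round(1),e.round(1))
print([two(a,b) for a,b in zip(tp[:1],sp[:1])])
print(rel(.628,-.198,.13,87.6))
E
```

```text
top [ 628.5 -199.6] fit [ 628.4 -199.6] -8.6 [0.1 0.3 0.3]
side [ 629.7 -197.5] fit [ 630.  -197.2] -8.4 [0.4 0.9 1. ]
[(array([ 0.62965821, -0.19930615,  0.04381742]), np.float64(0.0020909738941374645))]
([-115.0, -381.0, -4.0], [-0.001, 0.001, 0.001])
```

>>> step_arm(moves=[[[-8, -25, -4], [0, 0, 0.1], 40], [[-18, -60, -4], [0, 0, 0.2], 40], [[-30, -95, -4], [0, 0, 0.3], 40], [[-40, -130, -4], [0, 0, 0.42], 40], [[-50, -165, -4], [0, 0, 0.54], 40], [[-60, -200, -4], [0, 0, 0.66], 40], [[-70, -230, -4], [0, 0, 0.78], 40], [[-80, -260, -4], [0, 0, 0.9], 40]])

```text
clock: 15.1
tcp_pos: [0.5967, -0.0771, 0.1275]
orientation: [-0.002, 0.456, 0.89, -0.001]
wrist_force: [0.1, 0.4, -3.5]
finger_gap: 0.0456
grip_force: 62.4
```

```bash
python3 -c "
from h import *
s=telemetry.get_state();print(s['clock'],s['finger_gap'],s['wrist_force'])
print(rel(.629,-.199,.12,-8.4))"
```

```text
15.1 0.0456168533650521 [ 0.14799887  0.36025277 -3.46106262]
([-117.8, -44.9, 7.3], [-0.003, -0.001, 0.77])
```

>>> step_arm(moves=[[[-30, -12, 2], [0, 0, 0.12], 40], [[-55, -22, 4], [0, 0, 0.24], 40], [[-80, -32, 6], [0, 0, 0.36], 40], [[-100, -40, 6], [0, 0, 0.48], 40], [[-112, -43, 6], [0, 0, 0.6], 40], [[-117, -45, 6], [0, 0, 0.7], 40], [[-117, -45, 6], [0, 0, 0.77], 40], [[-117, -45, 6], [0, 0, 0.77], 40]])

```text
clock: 15.77
tcp_pos: [0.6291, -0.1968, 0.121]
orientation: [-0.002, 0.756, 0.655, -0.001]
wrist_force: [-1.0, 0.8, -3.5]
finger_gap: 0.0459
grip_force: 62.4
```

```bash
cat > b2.py <<'E'
from h import *
s=telemetry.get_state();tc=s["tcp_pos"];b=tc+[0,0,.0234];print(s["clock"],"tcp",tc,"F",s["wrist_force"].round(1))
for n,ra in(("side",(44,60)),("top",(40,56))):
    e=proj(n,b)[0];u0,v0=(e-30).astype(int)
    im=imaging.read_camera(n)[:,:,::-1].copy();cv2.imwrite(f"pics/b2{n}_{s['clock']}.png",im)
    a=cv2.resize(im[v0:v0+60,u0:u0+60],None,fx=4,fy=4,interpolation=cv2.INTER_CUBIC)
    c=cv2.HoughCircles(cv2.GaussianBlur(cv2.cvtColor(a,cv2.COLOR_BGR2GRAY),(7,7),0),cv2.HOUGH_GRADIENT,1,60,param1=80,param2=8,minRadius=ra[0]-6,maxRadius=ra[1])
    print(n,"expect",e.round(1),[] if c is None else [np.round([(u+.5)/4-.5+u0,(v+.5)/4-.5+v0,r/4],1).tolist() for u,v,r in c[0][:3]])
    if n=="side" and c is not None: u,v,r=c[0][0];print(onplane(n,[(u+.5)/4-.5+u0,(v+.5)/4-.5+v0],b[2]).round(4))
print(rel(.629,-.199,.06,-8.4))
E
python3 b2.py
```

```text
15.7667 tcp [ 0.62914121 -0.19680015  0.12102039] F [-1.   0.8 -3.5]
side expect [337.4 135.4] [[329.5, 143.0, 13.5], [316.5, 123.0, 10.6], [312.5, 147.8, 14.0]]
[[ 0.6234 -0.158   0.1444]]
top expect [402.8 178.6] [[402.8, 178.5, 10.9], [390.8, 193.2, 13.6], [424.0, 157.2, 10.7]]
([-3.0, 0.2, 61.8], [-0.003, -0.001, 0.009])
```

>>> step_arm(moves=[[[-3, 0, 10], [0, 0, 0.01], 40], [[-3, 0, 25], [0, 0, 0.01], 40], [[-3, 0, 40], [0, 0, 0.01], 40], [[-3, 0, 52], [0, 0, 0.01], 40], [[-3, 0, 60], [0, 0, 0.01], 40], [[-3, 0, 64], [0, 0, 0.01], 40], [[-3, 0, 64], [0, 0, 0.01], 40], [[-3, 0, 64], [0, 0, 0.01], 40]])

```text
clock: 16.53
tcp_pos: [0.6301, -0.1992, 0.0597]
orientation: [0.0, 0.758, 0.652, -0.0]
wrist_force: [1.1, -0.8, -3.6]
finger_gap: 0.0455
grip_force: 62.4
```

```bash
python3 b2.py
```

```text
16.5333 tcp [ 0.63005211 -0.19923387  0.05965967] F [ 1.1 -0.8 -3.6]
side expect [335.9 155. ] [[335.0, 152.2, 10.7], [313.2, 149.8, 12.0], [329.8, 170.0, 14.3]]
[[ 0.6393 -0.2073  0.0831]]
top expect [396.8 184.6] [[398.5, 184.5, 11.9], [414.5, 166.5, 12.1], [387.0, 197.8, 10.7]]
([0.3, -1.7, 0.5], [0.002, 0.001, -0.003])
```

>>> step_arm(moves=[[[0, -1, 2.5], [0, 0, 0], 40], [[0, -1, 5], [0, 0, 0], 40], [[0, -1, 7.5], [0, 0, 0], 40], [[0, -1, 10], [0, 0, 0], 40], [[0, -1, 12], [0, 0, 0], 40], [[0, -1, 14], [0, 0, 0], 40], [[0, -1, 14], [0, 0, 0], 40], [[0, -1, 14], [0, 0, 0], 40]])

```text
clock: 17.3
tcp_pos: [0.6289, -0.1991, 0.0453]
orientation: [-0.0, 0.758, 0.652, -0.0]
wrist_force: [0.7, -0.7, -3.8]
finger_gap: 0.0454
grip_force: 62.4
```

Still hanging free (−3.8 N). Lowering 1 mm per row towards the expected seat at TCP z≈0.040.

>>> step_arm(moves=[[[0, 0, 1], [0, 0, 0], 40], [[0, 0, 2], [0, 0, 0], 40], [[0, 0, 3], [0, 0, 0], 40], [[0, 0, 3], [0, 0, 0], 40], [[0, 0, 3], [0, 0, 0], 40]])

```text
clock: 17.72
tcp_pos: [0.6289, -0.1991, 0.0425]
orientation: [-0.0, 0.758, 0.652, -0.0]
wrist_force: [0.7, -0.7, -3.9]
finger_gap: 0.0455
grip_force: 62.4
```

>>> step_arm(moves=[[[0, 0, 1], [0, 0, 0], 40], [[0, 0, 1], [0, 0, 0], 40], [[0, 0, 2], [0, 0, 0], 40], [[0, 0, 2], [0, 0, 0], 40], [[0, 0, 2], [0, 0, 0], 40]])

```text
clock: 18.13
tcp_pos: [0.6291, -0.1992, 0.041]
orientation: [0.0, 0.758, 0.652, 0.0]
wrist_force: [0.1, 0.1, -1.5]
finger_gap: 0.046
grip_force: 62.7
```

>>> step_arm(moves=[[[0, 0, 0.5], [0, 0, 0], 40], [[0, 0, 1], [0, 0, 0], 40], [[0, 0, 1], [0, 0, 0], 40], [[0, 0, 1], [0, 0, 0], 40]], grip_force=25)

```text
clock: 18.47
tcp_pos: [0.6292, -0.1991, 0.0406]
orientation: [0.0, 0.758, 0.652, 0.0]
wrist_force: [-2.6, 2.6, 6.0]
finger_gap: 0.0457
grip_force: 63.1
```

The ball presses on the seat (+6 N, small lateral force) at the expected height. Releasing gently.

>>> step_arm(moves=[[[0, 0, 0.5], [0, 0, 0], 46], [[0, 0, 0.5], [0, 0, 0], 48], [[0, 0, 0.5], [0, 0, 0], 50], [[0, 0, 0.5], [0, 0, 0], 54], [[0, 0, 0.5], [0, 0, 0], 60], [[0, 0, 0.5], [0, 0, 0], 66], [[0, 0, 0], [0, 0, 0], 66], [[0, 0, 0], [0, 0, 0], 66]])

```text
clock: 19.13
tcp_pos: [0.6291, -0.1992, 0.0396]
orientation: [0.0, 0.758, 0.652, -0.0]
wrist_force: [-0.2, 0.3, 0.1]
finger_gap: 0.0663
grip_force: 0.0
```

>>> step_arm(moves=[[[0, 0, -5], [0, 0, 0], 75], [[0, 0, -15], [0, 0, 0], 80], [[0, 0, -30], [0, 0, 0], 80], [[0, 0, -60], [0, 0, 0], 80], [[0, 0, -90], [0, 0, 0], 80], [[0, 0, -120], [0, 0, 0], 80], [[0, 0, -140], [0, 0, 0], 80], [[0, 0, -140], [0, 0, 0], 80]])

```text
clock: 19.8
tcp_pos: [0.6317, -0.2003, 0.1869]
orientation: [0.005, 0.758, 0.652, 0.002]
wrist_force: [1.0, -0.2, 0.9]
finger_gap: 0.0801
grip_force: 0.0
```

```bash
python3 - <<'E'
from h import *
e=proj("side",[.629,-.199,.0637])[0];print("expect",e,telemetry.get_state()["wrist_force"])
im=imaging.read_camera("side")[:,:,::-1].copy();u0,v0=(e-25).astype(int)
a=cv2.resize(im[v0:v0+50,u0:u0+50],None,fx=4,fy=4,interpolation=cv2.INTER_CUBIC)
c=cv2.HoughCircles(cv2.GaussianBlur(cv2.cvtColor(a,cv2.COLOR_BGR2GRAY),(7,7),0),cv2.HOUGH_GRADIENT,1,60,param1=80,param2=10,minRadius=34,maxRadius=60)
for u,v,r in c[0][:3]:
    p=[(u+.5)/4-.5+u0,(v+.5)/4-.5+v0];print(np.round(p,1),r/4,onplane("side",p,.0637).round(4))
E
```

```text
expect [335.64544589 161.32882619] [ 0.97810547 -0.16803318  0.91757795]
[335.  161.8] 9.1 [[ 0.6291 -0.1964  0.0637]]
[316.8 164.5] 11.575 [[ 0.6567 -0.1557  0.0637]]
```

The ball measures (0.629, −0.196) in the side view, matching that view's own estimate of the hollow (0.630, −0.197), so it is seated. Handing in.

```bash
python3 -c "
from workcell import env
print(env.hand_in())"
```

```text
the job is handed in; nothing more can be done
None
```

I pushed the ball along the rack into the exit seat, lifted it out, lowered it into the largest hollow, released it there, and handed in at about 20 s; the hand-in gave no verdict, but my last measurement put the ball in the hollow, and the arm never went near the collar, tweezers or file.

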